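Fit the thickness plate into the slicer base

TASK

Fit the loose thickness plate into the slicer base: with shut fingertips push it by its upright tab along the deck and over the raised lip so that it drops flat into the pocket, and keep pushing until you feel it press firmly (about 1 kg) on the sprung backstop under the bridge, never leaning on it with more than 2 kg. Then, with the plate down, slide the lock knob fully across behind it and let go. Leave the shaker, jar, spout and bowl alone.

Things in the scene. Friction and masses are not known exactly. Their poses are not given: they have to be found in the camera images.
- slicer: Aluminium slicer base, fixed, 124 mm wide (x), 325 mm long (y). Origin at table height under the pocket side of the lip, on the centreline; +y is the pushing direction, z up. Heights are above the table. Deck top z=30 mm, from y=-170 to the lip. Side rails (top z=36) 104 mm apart at the deck, narrowed by lead-in guides from y=-75 to 85 mm apart at y=-20 and on through the pocket.
- lip_edge (a point): Middle of the lip's pocket-side top edge, at slicer y=0, z=34 mm. The lip runs right across: ramp from y=-14 (z=30) up to y=-4 (z=34), flat to y=0, then an upright wall down to the pocket floor at z=26 mm.
- bridge_edge (a point): Middle of the bridge's near top edge, slicer y=52, z=59 mm. The bridge (underside z=48, to y=155) covers the far pocket. Below it, out of sight, is the backstop with a sprung buffer: 5 N per mm, 5 mm of travel, then solid. Its face lies anywhere from slicer y=93 to 123 mm; the setting changes and is not measured: feel for it.
- thickness_plate: Loose steel plate, 80 mm wide (x), 90 long (y), 4 thick, about 0.2 kg, flat on the deck. Origin: centre of its underside; +y to the front edge, which goes first. On its rear edge an upright tab 60 mm wide, 4 thick, rear face y=-45 mm, top 18 mm above the underside. Climbing the lip can take up to 10 N for a moment. Dropped in: underside z=26, tab top z=44 mm, origin at slicer y=45 mm or more.
- lock (a joint): Slide of the lock: 0 = open (as found, within a few mm), 0.030 m = fully across (end stop). Moves along slicer +x, takes about 2.5 N, stays where left. Its flat tongue (14 mm wide, z=36.5 to 43 mm, at slicer y=-17 to -3 mm, just before the lip) then stands behind the plate's tab.
- lock_knob (a point): Point on the axis of the lock's upright black knob, 12 mm in diameter (16 mm at the cap), which stands from z=43 to z=73 mm; this point is at z=60 mm. At lock 0 it is at slicer x=-54, y=-10 mm, over the -x side rail.
- pepper_shaker: Glass pepper shaker with steel cap, 43 mm across, 75 mm tall, bystander. Origin at the centre of its underside.
- toothpick_jar: Toothpick jar, 46 mm across, 66 mm tall, bystander. Origin at the centre of its underside.
- spare_spout: Spare dispenser spout, 33 mm across, 48 mm tall, bystander. Origin at the centre of its underside.
- rice_bowl: White bowl, 89 mm across, 53 mm tall, upside down behind the slicer base, bystander. Origin at the centre of its underside.
Things that resemble listed ones, but are neither listed nor needed, are in the scene too. Of the things that look like the thickness_plate, the larger one is meant.

How it is judged:
By the outcome, as a careful person would: the job done as asked, in the order asked, and still so for the second after the job is handed in, with the robot touching nothing.
It also fails if it takes over 51 s, if anything falls off the work surface, if the arm or the gripper's body presses on something with over 40 N, if the wrist force passes 120 N, or if a joint passes its speed limit or range.

ROBOT

A 7-joint arm with a two-finger parallel gripper is mounted at the origin on a cart in front of the work surface, level with it; the furniture and walls round the work are solid. World frame = base frame: x ahead of the robot, y to its left, z up, the work surface at z = 0. Lengths are in mm, angles in rad, forces in N, time in s.
With the tool pointing down it reaches from about 400 to 850 mm from the base axis. Payload 4.5 kg.
Tool frame: the origin (TCP) lies midway between the tips of the shut fingers; the grasp point (between the pads) lies 19 mm behind it; z points along the fingers, y is the direction in which the jaws open and shut (so a half turn about z gives the same grasp; the last joint's range is limited). The gripper opens to 88 mm and grips with 3 to 60 N. Pads are 18 mm wide; open, the fingers measure 123 mm over their backs; the gripper's body (75 mm by 187 mm) begins 45 mm behind the grasp point.
Start: joints at [-1.212, 0.689, -0.195, 1.565, 0.157, 0.902, -0.215], TCP at [199.431, 592.354, 213.743] pointing down, gripper open.
Joint ranges: [-3.01, 3.01], [-0.46, 2.08], [-1.47, 1.51], [0.13, 2.56], [-1, 4.14], [0.04, 2.09], [-2.66, 2.66]. Speed limits (rad/s): [2.57, 2.57, 3.14, 3.14, 3.14, 3.14, 3.14].

INTERFACE

Orientations are given as a 3x3 rotation matrix whose columns are the frame's x, y, z axes.
In Python, from rig import * gives the robot as it stands.
- The arm moves only by the tool play_rows, never from a script. Its argument "commands" is a list that holds one entry, the list of rows, each a list of 4 numbers: the shift along the tool's x, y, z in units of 25 mm (1.0 is 25 mm), then the turn about the tool's z in units of 5 degrees (1.0 is 5 degrees). A call has exactly 10 rows; each row is the pose to reach, as a shift and turn from the pose commanded when the call began, along the tool's axes at that moment; what a row does not reach only later rows make up. A row lasts 1/10 s, in which the tool goes at most 50 mm and 8.59 degrees, less where a joint would pass 70% of its speed; a pose out of reach is approached as far as the arm can. A call with a gripper value outside its range is refused whole. "hand" is the finger opening in mm, from 0 to 88.1, set as the call begins (left out, the last holds). The fingers move at their own pace and stop on an object; the grip force is fixed at half the most. Time passes only in rows, so rows that repeat a pose let the fingers close, or fill a call up. It gives the time, the measured TCP pose, the force and the opening at its end, in the units of the state.
- get_obs(): the state, without advancing time (a new reading comes with each control period).
- snapshot(name): name is "scene" or "top" or "wrist"; returns a dict with "img" (420x560x3 uint8, red, green, blue), "depth" (420x560 float32, mm along the optical axis (not along the pixel's ray), 0 where there is no reading), "K" (3x3 intrinsics, pixels), "dist" ([k1, k2, p1, p2, k3] as OpenCV has them; the pictures are not rectified), "view" (4x4, takes a point from world to camera coordinates); the wrist camera has in their place "tool_from_camera" (4x4, takes a point from camera to tool coordinates, whose origin is the TCP and whose axes are the flange's). Camera axes: x right, y down, z forward; pixel columns grow to the right and rows downward; lengths in mm; the calibration is good to about 2 mm. A picture is of the moment at which its call begins: read the wrist's pose just before it.
- job_done(): hands the job in, once; it reports no verdict.
The state is a dict: "time": time; "joint_pos": joint angles; "joint_velocities": joint speeds; "joint_efforts": joint torques, N m; "tool_pos": TCP position; "orientation": TCP orientation; "contact_force": force on the tool from outside, world axes, zero at the start; "moment": the same for the moment, N m; "grip_width": finger opening in mm.
Only numpy, scipy, OpenCV 4.12 (cv2) and the standard library are available. Lean on these libraries where they do the work, as an engineer would, in place of code of your own. Each camera call takes 0.05 s, during which the arm holds its last target.

## Working session

There is one attempt and no reset: what is moved stays moved. The work goes in short steps, Python scripts to look and compute and a tool call to move; the robot and the scene stay as the last step left them, time stands still between calls to the robot, and variables do not carry over. Pictures are saved under pics/ and viewed, and the job is handed in when it is done.

Besides the shell and the picture viewer there is one more tool, called after "Call:" as name(argument=value, ...) on one line, values as JSON. play_rows: Moves the arm, as the interface text tells. Its arguments: {"type":"object","properties":{"commands":{"type":"array","items":{"type":"array","items":{"type":"array","items":{"type":"number"}}}},"hand":{"type":"number"}},"required":["commands"]}

```bash
ls; mkdir -p pics; python3 - <<'E'
from rig import *
import cv2,numpy as np,pickle
o=get_obs(); print(o)
for n in ["scene","top"]:
    s=snapshot(n); pickle.dump(s,open(f"{n}.pkl","wb"))
    cv2.imwrite(f"pics/{n}0.png",s["img"][:,:,::-1]); print(n,s["K"],s["dist"],s["view"])
E
```

```text
pics
{'time': 0.0, 'joint_pos': array([-1.2122008 ,  0.68994966, -0.19453529,  1.56633964,  0.15729426,
        0.90251829, -0.21511954]), 'joint_velocities': array([-0.00116858,  0.00075404,  0.00126721, -0.00033943, -0.00026076,
       -0.00057902, -0.00181406]), 'joint_efforts': array([ 5.08777539e-04, -5.27569342e+01, -1.26703765e+00, -1.53418225e+01,
       -5.26970357e-02,  6.67499233e-03,  1.79862859e-04]), 'tool_pos': array([199.26867397, 591.66411593, 212.93321384]), 'orientation': array([[-9.47740660e-01,  3.19041414e-01, -4.65679214e-04],
       [ 3.19041731e-01,  9.47739030e-01, -1.76194728e-03],
       [-1.20791785e-04, -1.81844018e-03, -9.99998339e-01]]), 'contact_force': array([-0.23602429, -0.1217993 , -0.57539495]), 'moment': array([ 0.01282326, -0.03527599,  0.06667381]), 'grip_width': 88.09116125959055}
scene [[419.69322141   0.         286.30821633]
 [  0.         419.69322141 204.87537787]
 [  0.           0.           1.        ]] [-0.11714609  0.          0.          0.          0.        ] [[ 4.61656638e-01 -8.87033585e-01  6.67594008e-03 -3.75213453e+02]
 [-5.75241119e-01 -3.05096255e-01 -7.58955816e-01  3.37249930e+02]
 [ 6.75256102e-01  3.46536715e-01 -6.51107903e-01  7.24666020e+02]
 [ 0.00000000e+00  0.00000000e+00  0.00000000e+00  1.00000000e+00]]
top [[404.66785641   0.         275.71305929]
 [  0.         404.66785641 202.89168185]
 [  0.           0.           1.        ]] [0.01049799 0.         0.         0.         0.        ] [[ 9.39604406e-03 -9.99931160e-01  7.02773790e-03 -1.16630320e+02]
 [-9.92516728e-01 -1.01815917e-02 -1.21683523e-01  5.80991453e+02]
 [ 1.21746700e-01 -5.83180368e-03 -9.92544070e-01  1.05456703e+03]
 [ 0.00000000e+00  0.00000000e+00  0.00000000e+00  1.00000000e+00]]
```

View pics/scene0.png

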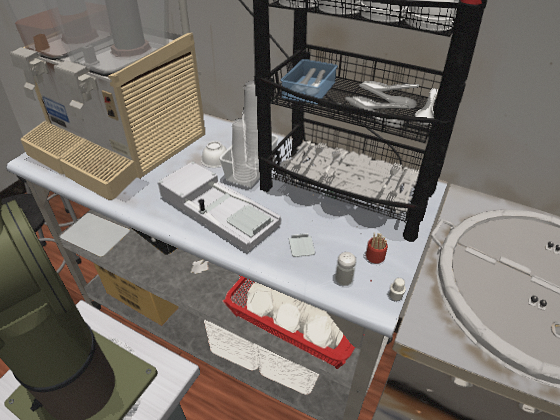

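View pics/top0.png

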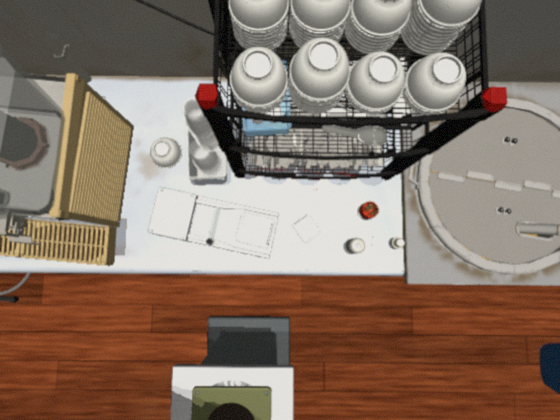

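The top view shows the slicer at (215,222), with its bridge on the left, the black knob at (209,241), the plate on the deck at (255,230) and a small loose plate on the table at (305,228). I'll look closer.

```bash
python3 - <<'E'
import cv2,pickle
s=pickle.load(open("top.pkl","rb")); c=s["img"][180:265,140:325,::-1]
cv2.imwrite("pics/topc.png",cv2.resize(c,None,fx=4.3,fy=4.3,interpolation=cv2.INTER_CUBIC))
s=pickle.load(open("scene.pkl","rb")); c=s["img"][155:265,150:325,::-1]
cv2.imwrite("pics/scenec.png",cv2.resize(c,None,fx=4.5,fy=4.5,interpolation=cv2.INTER_CUBIC))
E
```

```text
(no output)
```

View pics/topc.png

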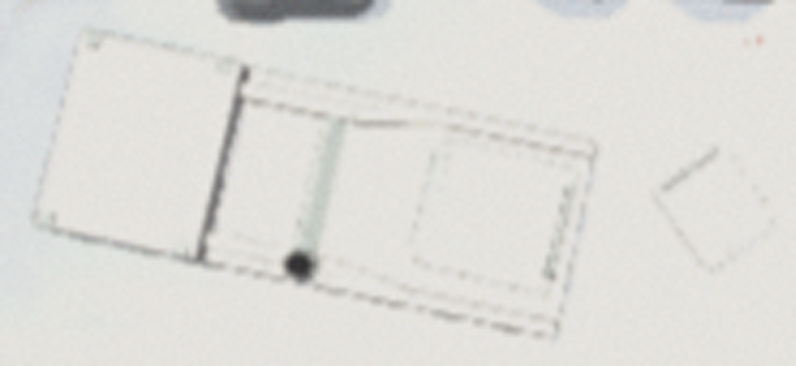

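View pics/scenec.png

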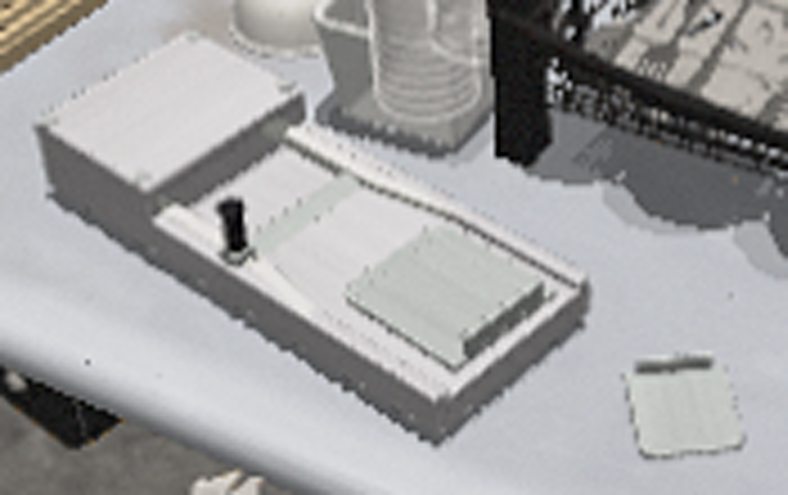

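Two things could be taken for the plate: the large one on the deck (top 255,230; tab on its right/rear edge) and the small one on the table (305,228). I choose the larger one, on the deck, and the crops confirm it: tab at the rear, 80 mm class. Next I'll measure the poses.

```bash
cat > h.py <<'E'
import numpy as np,cv2,pickle
def ray(s,uv,z,V=None):
    V=s["view"] if V is None else V
    n=cv2.undistortPoints(np.array(uv,float).reshape(-1,1,2),np.array(s["K"]),np.array(s["dist"])).reshape(-1,2)
    R=V[:3,:3];c=-R.T@V[:3,3]
    d=np.c_[n,np.ones(len(n))]@R
    return c+d*((z-c[2])/d[:,2])[:,None]
def fit2(local,world):
    # rigid 2d
    l=np.array(local,float);w=np.array(world,float)[:,:2]
    lc=l.mean(0);wc=w.mean(0);H=(l-lc).T@(w-wc);U,_,Vt=np.linalg.svd(H)
    D=np.diag([1,np.sign(np.linalg.det(Vt.T@U.T))]);R=Vt.T@D@U.T;t=wc-R@lc
    return R,t,np.linalg.norm((l@R.T+t)-w,axis=1)
E
python3 - <<'E'
from h import *
for n,off,f,g in [("top",(140,180),4.3,dict(b=[(203,260),(243,68)],far=[(33,222),(85,30)],r=[(557,338),(597,143)],k=[(299,265)],tab=[(549,280),(571,187)],fr=[(415,262),(435,150)])),
 ("scene",(150,155),4.5,dict(b=[(145,188),(303,100)],far=[(38,127),(193,33)],r=[(438,402),(588,287)],k=[(232,203)],tab=[(464,348),(543,288)],fr=[(347,297),(430,229)]))]:
    s=pickle.load(open(n+".pkl","rb"))
    P=lambda k,z: ray(s,(np.array(g[k])+.5)/f-.5+off,z)[:,:2]
    W=np.r_[P("b",59),P("far",59),P("r",36)]
    L=[(-62,52),(62,52),(-62,155),(62,155),(-62,-170),(62,-170)]
    R,t,e=fit2(L,W); print(n,"t",t,"yaw",np.degrees(np.arctan2(R[1,0],R[0,0])),e)
    print("knob",P("k",73),"local",(P("k",73)-t)@R)
    print("tab",(P("tab",48)-t)@R,"front",(P("fr",34)-t)@R)
    print(P("tab",48))
E
```

```text
top t [528.63970397  58.87325991] yaw -11.572467180906399 [2.85791934 3.48627476 2.40993336 1.5892152  0.55008701 1.58170179]
knob [[476.56205546  59.32928732]] local [[-51.11048406 -10.00039275]]
tab [[ -28.1118099  -157.44570206]
 [  30.40339976 -158.59519357]] front [[-34.47480836 -73.6070726 ]
 [ 36.15394637 -70.3708748 ]]
[[ 469.51462021  -89.73241771]
 [ 526.60972252 -102.59711297]]
scene t [523.7407366   56.47255085] yaw -11.964025848305473 [7.31450261 6.07523139 4.32098146 2.07767301 5.89769639 3.30650722]
knob [[479.10725648  61.80006948]] local [[-44.76833069  -4.04061498]]
tab [[ -28.06760383 -159.32523564]
 [  32.65591583 -160.47037793]] front [[-29.80776948 -73.32508422]
 [ 40.18633206 -68.76322413]]
[[ 463.2550952   -93.57346969]
 [ 522.42219033 -107.28157113]]
```

```bash
python3 - <<'E'
from rig import *
from h import *
s=snapshot("wrist"); print(s["tool_from_camera"],s["K"],s["dist"]); cv2.imwrite("pics/w0.png",s["img"][:,:,::-1])
t=pickle.load(open("top.pkl","rb")); print("machine edges z~0",ray(t,[(105,262),(130,125),(75,80),(65,260)],0).round())
E
cat >> h.py <<'E'
def cmd(o,targets):
    """targets: list (xyz, tool y world yaw deg) -> units"""
    R=o["orientation"];p=o["tool_pos"]
    y0=np.degrees(np.arctan2(R[1,1],R[0,1]))
    for q,yaw in targets:
        d=R.T@(np.array(q,float)-p)/25; a=-((yaw-y0+180)%360-180)/5
        print(np.r_[d,a].round(2).tolist())
E
python3 - <<'E'
from rig import *
from h import *
o=get_obs()
cmd(o,[((210,480,280),60),((220,350,320),45),((330,220,330),25),((430,80,340),5),((430,-20,340),-11.6)])
E
```

```text
[[ 3.87759262e-04 -9.47304561e-01 -3.20334073e-01  8.36956364e+01]
 [ 9.99999537e-01  8.52576366e-05  9.58356170e-04 -1.60944738e+00]
 [-8.80544245e-04 -3.20334296e-01  9.47304156e-01 -1.70382667e+02]
 [ 0.00000000e+00  0.00000000e+00  0.00000000e+00  1.00000000e+00]] [[302.21297921   0.         283.26811495]
 [  0.         302.21297921 209.79607409]
 [  0.           0.           1.        ]] [-0.02582441  0.          0.          0.          0.        ]
machine edges z~0 [[420. 352.   0.]
 [805. 305.   0.]
 [936. 468.   0.]
 [424. 460.   0.]]
[-1.83, -4.11, -2.67, 2.28]
[-3.87, -8.91, -4.26, 5.28]
[-9.7, -12.44, -4.66, 9.28]
[-15.28, -16.47, -5.05, 13.28]
[-16.55, -20.26, -5.05, 16.6]
```

View pics/w0.png

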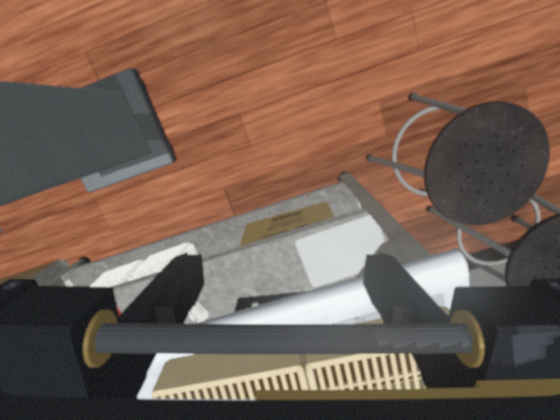

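The wrist camera looks down from the tool's +x side. The arm goes round the coffee machine first.

Call:
play_rows(commands=[[[-0.6, -1.4, -0.9, 0.7], [-1.2, -2.7, -1.8, 1.5], [-1.8, -4.1, -2.7, 2.3], [-2.5, -5.7, -3.2, 3.3], [-3.2, -7.3, -3.8, 4.3], [-3.9, -8.9, -4.3, 5.3], [-5.3, -9.8, -4.4, 6.3], [-6.8, -10.7, -4.5, 7.3], [-8.2, -11.5, -4.6, 8.3], [-9.7, -12.4, -4.7, 9.3]]], hand=0)

```text
time: 1.15
tool_pos: [330.9, 220.0, 331.5]
orientation: [[-0.419, 0.908, 0.0], [0.908, 0.419, 0.001], [0.001, 0.001, -1.0]]
contact_force: [1.0, 0.6, -0.0]
grip_width: 9.9
```

```bash
python3 - <<'E'
from rig import *
from h import *
o=get_obs(); print(o["time"],o["joint_pos"],o["tool_pos"],o["contact_force"])
cmd(o,[((420,90,320),5),((480,-30,260),-11.6),((498,-88,220),-11.6)])
E
```

```text
1.15 [-0.75319388  0.22193779  0.0642888   2.02013924 -0.01854285  0.89939717
 -0.2471514 ] [330.91997968 220.02695042 331.48480181] [ 1.03543074  0.55935509 -0.0291724 ]
[-6.22, 1.06, 0.46, 3.95]
[-11.58, 1.23, 2.85, 7.27]
[-13.99, 0.91, 4.45, 7.27]
```

Call:
play_rows(commands=[[[-1.6, 0.3, 0.1, 1.0], [-3.1, 0.5, 0.2, 2.0], [-4.7, 0.8, 0.4, 3.0], [-6.2, 1.1, 0.5, 4.0], [-8.0, 1.1, 1.3, 5.1], [-9.8, 1.2, 2.1, 6.2], [-11.6, 1.2, 2.9, 7.3], [-13.0, 1.0, 3.8, 7.3], [-14.0, 0.9, 4.5, 7.3], [-14.0, 0.9, 4.5, 7.3]]], hand=0)

```text
time: 2.15
tool_pos: [497.1, -90.8, 216.6]
orientation: [[0.207, 0.978, -0.004], [0.978, -0.207, -0.002], [-0.003, -0.003, -1.0]]
contact_force: [0.0, -0.4, 0.4]
grip_width: 0.0
```

```bash
python3 - <<'E'
from rig import *
from h import *
o=get_obs(); print(o["time"],o["joint_pos"],o["tool_pos"],o["contact_force"],o["orientation"])
s=snapshot("wrist"); s["o"]=o; pickle.dump(s,open("w1.pkl","wb")); cv2.imwrite("pics/w1.png",s["img"][:,:,::-1])
E
```

```text
2.15 [-0.07570908  0.54366855  0.25816547  1.92891405 -0.20315928  0.69733801
  0.09475174] [497.0955399  -90.84764142 216.62898646] [ 0.04369653 -0.38829535  0.39343156] [[ 0.20732336  0.97826577 -0.00362097]
 [ 0.9782687  -0.20733142 -0.00200973]
 [-0.00271679 -0.00312562 -0.99999142]]
```

View pics/w1.png

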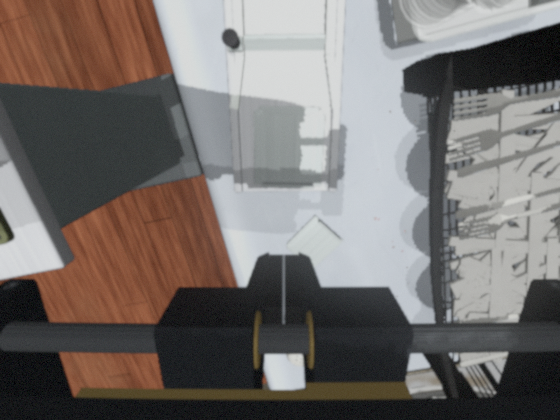

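The wrist view shows the slicer at cols 225-345, knob cap at (231,38), lip band at row 43 and the deck's rear edge at row 190. I'll enlarge it.

```bash
python3 - <<'E'
from h import *
s=pickle.load(open("w1.pkl","rb")); c=s["img"][0:200,215:355,::-1]
c=cv2.resize(c,None,fx=4,fy=4,interpolation=cv2.INTER_CUBIC)
g=cv2.createCLAHE(3,(4,4)); l=cv2.cvtColor(c,cv2.COLOR_BGR2LAB); l[:,:,0]=g.apply(l[:,:,0]); c=cv2.cvtColor(l,cv2.COLOR_LAB2BGR)
cv2.imwrite("pics/w1c.png",c[200:])
E
```

```text
(no output)
```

View pics/w1c.png

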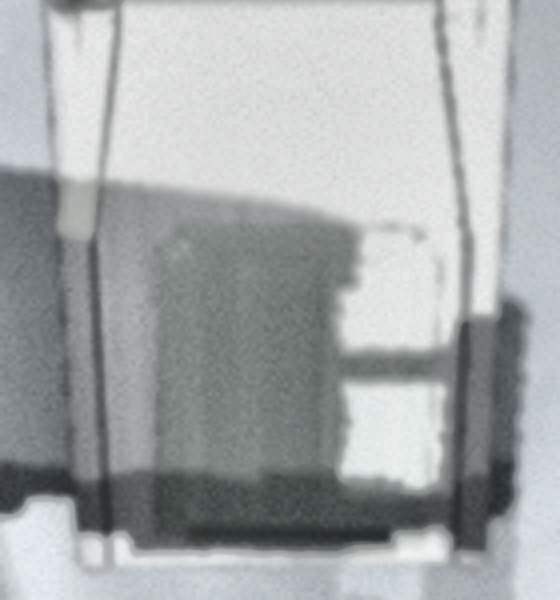

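```bash
python3 - <<'E'
from h import *
s=pickle.load(open("w1.pkl","rb")); o=s["o"]
T=np.eye(4);T[:3,:3]=o["orientation"];T[:3,3]=o["tool_pos"]
V=np.linalg.inv(T@s["tool_from_camera"]); s["view"]=V
def P(pts,z): return ray(s,[((x+.5)/4-.5+215,(y+200+.5)/4-.5) for x,y in pts],z)[:,:2]
W=P([(48,30),(510,30),(70,400),(82,564),(487,552)],36)
print("outer edges z36",W.round(1))
th=np.radians(-11.7);R=np.array([[np.cos(th),-np.sin(th)],[np.sin(th),np.cos(th)]]);t=np.array([528,59])
L=lambda w:((w-t)@R).round(1)
print(L(W));print("deckrear",L(P([(300,560)],30)))
print("inner rails",L(P([(96,300),(102,530),(466,300),(462,530),(120,5),(437,5)],36)))
print("front",L(P([(160,230),(425,230)],34)),"left",L(P([(157,300),(157,520)],34)),"right",L(P([(442,300),(443,480)],34)))
print("tab top",L(P([(190,532),(390,528),(190,543),(388,540)],48)))
print("knob",L(ray(s,[(231,38)],73)[:,:2]),"lipband",L(ray(s,[(243,50),(330,50),(243,38),(330,37)],34)[:,:2]))
E
```

```text
outer edges z36 [[ 465.5   51.8]
 [ 584.5   26.6]
 [ 446.3  -43.1]
 [ 437.1  -91. ]
 [ 556.7 -112.4]]
[[ -59.8  -19.7]
 [  61.9  -20.3]
 [ -59.3 -116.5]
 [ -58.5 -165.3]
 [  62.9 -162. ]]
deckrear [[   7.  -165.9]]
inner rails [[ -50.5  -88.8]
 [ -52.  -154.9]
 [  53.3  -89.2]
 [  55.1 -155.3]
 [ -40.5  -13.9]
 [  42.4  -14.3]]
front [[-32.1 -70.2]
 [ 41.4 -70.5]] left [[ -33.5  -89. ]
 [ -35.7 -152.4]] right [[  46.8  -89.3]
 [  49.1 -140.6]]
tab top [[ -24.9 -152.7]
 [  32.5 -151.7]
 [ -25.  -155.9]
 [  32.  -155.3]]
knob [[-48.3  -9. ]] lipband [[-42.4 -12.8]
 [ 49.1 -13.2]
 [-41.9  -1.4]
 [ 48.6  -0.9]]
```

```bash
cat >> h.py <<'E'
th=np.radians(-11.5);SR=np.array([[np.cos(th),-np.sin(th)],[np.sin(th),np.cos(th)]]);St=np.array([529.5,59.5])
def S(x,y,z): return np.r_[SR@np.array([x,y])+St,z]
def loc(o): p=o["tool_pos"]; return np.r_[(p[:2]-St)@SR,p[2]].round(2)
E
python3 - <<'E'
from rig import *
from h import *
sc=pickle.load(open("scene.pkl","rb"));t=pickle.load(open("top.pkl","rb"))
print("scene: legL,legR,holder near",ray(sc,[(265,190),(411,238),(238,188),(226,180),(257,178)],0).round())
print("top  holder near z0/z60",ray(t,[(190,182),(228,181)],0).round(),ray(t,[(190,182),(228,181)],60).round(), "crossbar z200?",ray(t,[(245,178)],150).round())
for n,s in (("top",t),("scene",sc)):
    d=s["depth"]
    V=np.linalg.inv(s["view"]);K=s["K"]
    def X(u,v):
        z=d[v,u];n_=cv2.undistortPoints(np.array([[[u,v]]],float),K,np.array(s["dist"]))[0,0];return (V@np.r_[n_*z,z,1])[:3].round()
    for p in ([(245,176),(240,172),(205,150),(208,175),(320,176),(370,176)] if n=="top" else [(262,100),(262,150),(413,225),(413,150),(238,165),(250,100),(330,195)]): print(n,p,X(*p))
o=get_obs(); cmd(o,[(S(2.5,-186,90),-11.5),(S(2.5,-186,37.5),-11.5)])
E
```

```text
scene: legL,legR,holder near [[ 664.  -10.    0.]
 [ 668. -424.    0.]
 [ 636.   61.    0.]
 [ 651.  112.    0.]
 [ 701.   37.    0.]]
top  holder near z0/z60 [[643. 129.   0.]
 [647.  23.   0.]] [[633. 117.  60.]
 [636.  16.  60.]] crossbar z200? [[628. -35. 150.]]
top (245, 176) [661. -24.   3.]
top (240, 172) [657. -17.  79.]
top (205, 150) [689.  59. 178.]
top (208, 175) [660.  77.  18.]
top (320, 176) [ 644. -223.  104.]
top (370, 176) [ 449. -105. 1118.]
scene (262, 100) [657. -14. 278.]
scene (262, 150) [652. -12. 140.]
scene (413, 225) [ 657. -421.   53.]
scene (413, 150) [ 877. -352.  116.]
scene (238, 165) [647.  62.  72.]
scene (250, 100) [742.  74. 220.]
scene (330, 195) [ 728. -180.    1.]
[-1.39, 0.21, 5.1, -0.06]
[-1.38, 0.21, 7.2, -0.06]
```

```bash
python3 - <<'E'
from h import *
sc=pickle.load(open("scene.pkl","rb"));t=pickle.load(open("top.pkl","rb"))
ims=[]
for s,(a,b,c,e),f in ((sc,(75,195,200,280),5),(t,(90,190,175,255),5)):
    im=cv2.resize(s["img"][a:b,c:e,::-1],None,fx=f,fy=f,interpolation=cv2.INTER_CUBIC);ims.append(cv2.copyMakeBorder(im,0,600-im.shape[0],0,0,cv2.BORDER_CONSTANT))
cv2.imwrite("pics/hold.png",np.hstack(ims))
# points in region
for s,n in ((sc,"scene"),(t,"top")):
    d=s["depth"];v,u=np.nonzero(d>0);z=d[v,u]
    q=cv2.undistortPoints(np.c_[u,v].astype(float).reshape(-1,1,2),s["K"],np.array(s["dist"])).reshape(-1,2)
    P=(np.linalg.inv(s["view"])@np.c_[q*z[:,None],z,np.ones(len(z))].T).T[:,:3]
    for z0,z1 in ((15,50),(50,75),(75,100),(100,140),(140,200),(200,300)):
        m=(P[:,1]>-20)&(P[:,1]<180)&(P[:,0]>615)&(P[:,0]<760)&(P[:,2]>z0)&(P[:,2]<z1)
        if m.sum()>5: print(n,z0,z1,m.sum(),"xmin pct",np.percentile(P[m,0],[1,5,25]).round(),"y",np.percentile(P[m,1],[2,98]).round())
E
```

```text
scene 15 50 505 xmin pct [645. 647. 650.] y [-17. 179.]
scene 50 75 438 xmin pct [641. 643. 647.] y [-17. 119.]
scene 75 100 409 xmin pct [637. 640. 656.] y [-18. 122.]
scene 100 140 492 xmin pct [652. 654. 662.] y [-19.  91.]
scene 140 200 768 xmin pct [651. 653. 667.] y [-18.  97.]
scene 200 300 609 xmin pct [652. 654. 656.] y [-19.  96.]
top 15 50 363 xmin pct [656. 658. 671.] y [-13. 179.]
top 50 75 183 xmin pct [616. 656. 664.] y [-10. 179.]
top 75 100 439 xmin pct [639. 642. 653.] y [  3. 126.]
top 100 140 260 xmin pct [654. 655. 667.] y [-19.  97.]
top 140 200 744 xmin pct [655. 657. 679.] y [-14. 102.]
top 200 300 445 xmin pct [655. 656. 737.] y [-19.  96.]
```

View pics/hold.png

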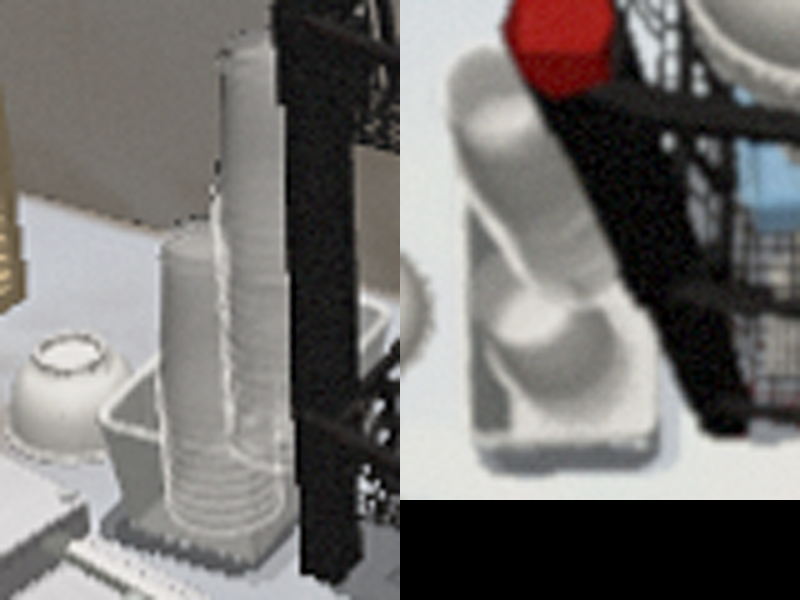

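The cup holder stays below z=100 at x≥637, and the rack leg and cups are at x≥652. With the tool's y axis across the slicer, the gripper body stays at x≤635 and z>100, so it clears them. Now I lower the tool behind the tab.

Call:
play_rows(commands=[[[-0.7, 0.1, 1.0, 0], [-1.4, 0.2, 2.2, -0.1], [-1.4, 0.2, 3.4, -0.1], [-1.4, 0.2, 4.6, -0.1], [-1.4, 0.2, 5.6, -0.1], [-1.4, 0.2, 6.3, -0.1], [-1.4, 0.2, 6.8, -0.1], [-1.4, 0.2, 7.2, -0.1], [-1.4, 0.2, 7.2, -0.1], [-1.4, 0.2, 7.2, -0.1]]], hand=0)

```text
time: 3.2
tool_pos: [496.3, -121.9, 39.2]
orientation: [[0.192, 0.981, 0.001], [0.981, -0.192, 0.0], [0.0, 0.001, -1.0]]
contact_force: [0.6, -0.1, 0.8]
grip_width: 0.5
```

```bash
python3 - <<'E'
from rig import *
from h import *
o=get_obs(); print(o["time"],loc(o),o["contact_force"].round(2))
cmd(o,[(S(2.5,-150,37.5),-11.5),(S(0,-90,37.5),-11.5)])
s=snapshot("wrist");s["o"]=o; pickle.dump(s,open("w2.pkl","wb")); cv2.imwrite("pics/w2.png",s["img"][:,:,::-1])
E
```

```text
3.2 [   3.67 -184.38   39.22] [ 0.62 -0.13  0.83]
[1.38, -0.04, 0.07, 0.08]
[3.78, -0.12, 0.07, 0.08]
```

View pics/w2.png

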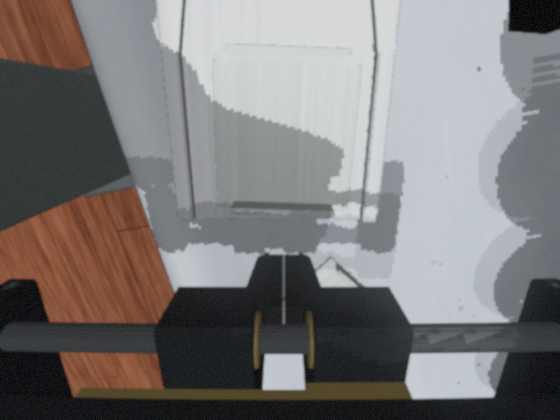

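The tab (232–332, row 208) is straight ahead of the shut tips (285,255), and the plate lies square. First gentle push along the deck.

Call:
play_rows(commands=[[[0.3, 0, 0.07, 0.08], [0.6, 0, 0.07, 0.08], [0.8, 0, 0.07, 0.08], [1.0, -0.02, 0.07, 0.08], [1.3, -0.03, 0.07, 0.08], [1.6, -0.05, 0.07, 0.08], [1.9, -0.06, 0.07, 0.08], [2.2, -0.07, 0.07, 0.08], [2.45, -0.08, 0.07, 0.08], [2.6, -0.08, 0.07, 0.08]]], hand=0)

```text
time: 4.25
tool_pos: [506.6, -57.0, 36.9]
orientation: [[0.199, 0.98, 0.0], [0.98, -0.199, 0.0], [0.0, -0.0, -1.0]]
contact_force: [-0.5, 0.2, 0.0]
grip_width: 0.3
```

```bash
cat > look.py <<'E'
import sys
from rig import *
from h import *
o=get_obs(); print(o["time"],loc(o),"F slicer",(o["contact_force"][:2]@SR).round(2),o["contact_force"][2].round(2))
if len(sys.argv)>1:
    s=snapshot("wrist");s["o"]=o;n=sys.argv[1]; pickle.dump(s,open(n+".pkl","wb")); cv2.imwrite(f"pics/{n}.png",s["img"][:,:,::-1])
E
python3 look.py w3
```

```text
4.25 [   0.82 -118.74   36.92] F slicer [-0.56  0.1 ] 0.02
```

View pics/w3.png

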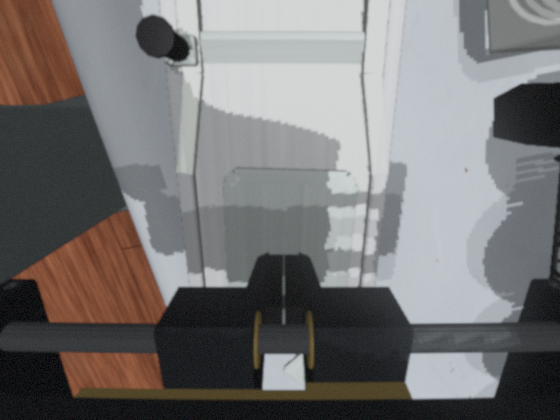

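The plate (223–357, front row 170) has moved squarely, the lip band is at rows 33–62 and the knob cap at (155,36). I'll check the distances.

```bash
cat > px.py <<'E'
from h import *
def load(n):
    s=pickle.load(open(n+".pkl","rb")); o=s["o"];T=np.eye(4);T[:3,:3]=o["orientation"];T[:3,3]=o["tool_pos"]
    s["view"]=np.linalg.inv(T@s["tool_from_camera"]);return s
def PL(s,uv,z): return ((ray(s,uv,z)[:,:2]-St)@SR).round(1)
E
python3 - <<'E'
from px import *
s=load("w3")
print("front",PL(s,[(228,170),(353,170)],34),"edges",PL(s,[(223,220),(357,210)],34))
print("lip near/far",PL(s,[(280,62)],30),PL(s,[(280,34)],34))
print("rails top inner",PL(s,[(202,70),(366,70),(200,25),(362,25)],36))
print("knob cap",PL(s,[(155,36)],73),"base",PL(s,[(186,47)],43))
E
```

```text
front [[-31.5 -70.8]
 [ 41.  -70.7]] edges [[ -36.4 -101.8]
 [  45.3  -95.2]]
lip near/far [[ -1.3 -13.1]] [[-1.2 -0.6]]
rails top inner [[-41.9 -17.7]
 [ 43.6 -17.6]
 [-41.3   3.2]
 [ 39.9   3.2]]
knob cap [[-50.5  -9.2]] base [[-47.2  -8. ]]
```

```bash
python3 - <<'E'
from px import *
s=load("w2")
print("front",PL(s,[(228,47),(350,50)],34),"tab top front/back",PL(s,[(232,203),(332,206),(232,213),(332,215)],48),"deck rear",PL(s,[(280,220)],30))
E
python3 - <<'E'
import cv2
a=cv2.imread("pics/w3.png")[150:330,180:400]
cv2.imwrite("pics/w3c.png",cv2.resize(a,None,fx=3.3,fy=3.3,interpolation=cv2.INTER_CUBIC))
E
```

```text
front [[-26.3 -72. ]
 [ 37.6 -72.9]] tab top front/back [[ -25.5 -153. ]
 [  30.6 -154.4]
 [ -25.8 -159. ]
 [  30.9 -159.8]] deck rear [[   1.3 -169.8]]
```

View pics/w3c.png

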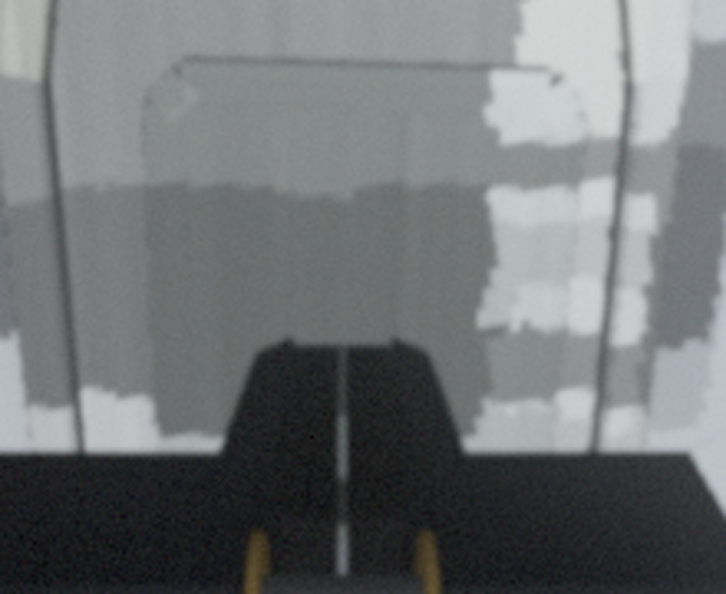

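```bash
python3 - <<'E'
from px import *
for n in("w2","w3"):
    s=load(n);V=s["view"]
    def pj(x,y,z):
        p=np.r_[S(x,y,z),1.]; c=V@p; return cv2.projectPoints(c[:3].reshape(1,1,3),np.zeros(3),np.zeros(3),s["K"],np.array(s["dist"]))[0].ravel().round(1)
    o=s["o"];l=loc(o)
    print(n,"tcp",pj(*l),"front at -70",pj(0,-70,34),"tab -159",pj(0,-159,48), pj(0,-109,48),"front -19",pj(0,-19,34),"deckrear",pj(-40,-170,30))
    K=s["K"];T=np.linalg.inv(V)
    d=s["depth"]
    for p in [(285,258),(270,258),(300,262),(285,240),(240,240),(285,200),(330,270),(280,130),(235,275)]:
        z=d[p[1],p[0]];q=cv2.undistortPoints(np.array([[p]],float),K,np.array(s["dist"]))[0,0]
        w=(T@np.r_[q*z,z,1])[:3]; print(p,((w[:2]-St)@SR).round(1),w[2].round(1))
E
```

```text
w2 tcp [283.6 247.3] front at -70 [278.3  43.1] tab -159 [277.5 213.4] [277.7 121.7] front -19 [278.6 -75.2] deckrear [215.  219.9]
(285, 258) [   4.3 -176.6] 68.1
(270, 258) [  -3.6 -176.8] 67.9
(300, 262) [  11.7 -175.2] 75.0
(285, 240) [   4.9 -197.4] -0.5
(240, 240) [ -29.3 -197.7] -0.7
(285, 200) [   4.3 -155.6] 32.9
(330, 270) [  40.2 -221.8] 1.5
(280, 130) [   1.1 -114.1] 33.7
(235, 275) [ -34.5 -228.2] -0.8
w3 tcp [283.6 247.3] front at -70 [282.3 168.6] tab -159 [282.3 312.8] [282.3 240.3] front -19 [282.3  73. ] deckrear [225.1 309.3]
(285, 258) [   1.5 -111.9] 64.1
(270, 258) [  -6.3 -110.9] 66.1
(300, 262) [   8.9 -109.4] 73.1
(285, 240) [   1.7 -115.4] 33.3
(240, 240) [ -26.6 -115.3] 33.7
(285, 200) [  1.6 -89.4] 32.6
(330, 270) [  31.1 -136.8] 33.3
(280, 130) [ -1.3 -48.6] 29.6
(235, 275) [ -31.  -140.5] 33.5
```

The plate front is still at y≈-71 and no force was felt, so the tips must have passed over the tab. Wrist depth suggests the real fingertips are about 20 mm above the reported TCP. I'll check with the scene camera.

```bash
python3 - <<'E'
from rig import *
from px import *
s=snapshot("scene");s["o"]=get_obs();pickle.dump(s,open("s3.pkl","wb"))
V=s["view"];l=loc(s["o"])
def pj(x,y,z):
    c=V@np.r_[S(x,y,z),1.]; return cv2.projectPoints(c[:3].reshape(1,1,3),np.zeros(3),np.zeros(3),s["K"],np.array(s["dist"]))[0].ravel()
for dz in(0,10,20,30): print(dz,pj(l[0],l[1],l[2]+dz).round(1))
c=cv2.resize(s["img"][150:270,150:310,::-1],None,fx=5,fy=5,interpolation=cv2.INTER_CUBIC)
for dz,col in((0,(0,0,255)),(20,(0,255,0))):
    p=(pj(l[0],l[1],l[2]+dz)-(150,150)+.5)*5; cv2.circle(c,tuple(int(v) for v in p),4,col,-1)
cv2.imwrite("pics/s3.png",c)
d=s["depth"];print(o if False else "")
E
```

```text
0 [249.3 219.3]
10 [249.1 216.3]
20 [248.9 213.2]
30 [248.6 210.1]
```

View pics/s3.png

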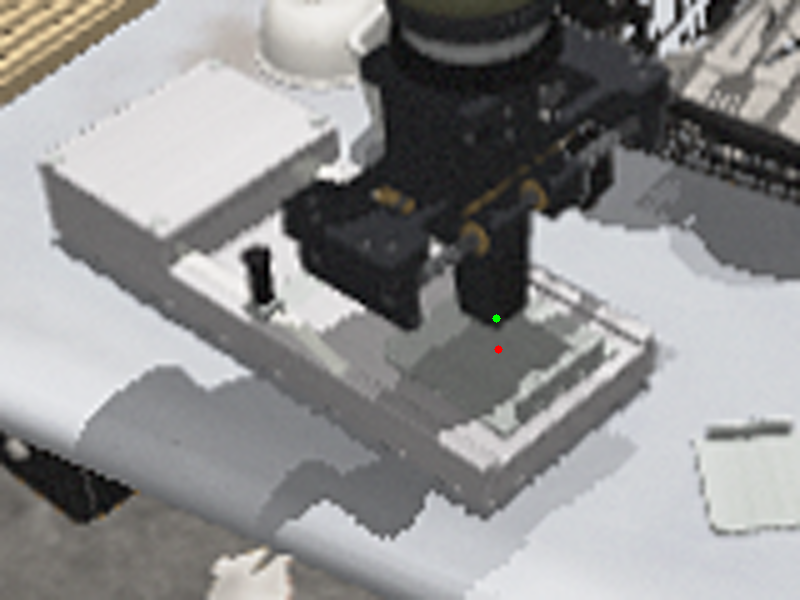

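The scene view shows the shut tips' underside about 20–24 mm above the reported TCP (red dot), and the tab behind them. So I passed over the plate without touching it. Next I measure the tip and body undersides from the depth data.

```bash
python3 - <<'E'
from px import *
for n in ("s3","w3"):
    s=pickle.load(open(n+".pkl","rb")) if n=="s3" else load(n)
    d=s["depth"];v,u=np.nonzero(d>0);z=d[v,u]
    q=cv2.undistortPoints(np.c_[u,v].astype(float).reshape(-1,1,2),s["K"],np.array(s["dist"])).reshape(-1,2)
    P=(np.linalg.inv(s["view"])@np.c_[q*z[:,None],z,np.ones(len(z))].T).T[:,:3]
    o=s["o"];l=loc(o); L=np.c_[(P[:,:2]-St)@SR,P[:,2]]-l
    m=(abs(L[:,0])<120)&(abs(L[:,1])<70)&(L[:,2]>8)&(L[:,2]<200)
    Q=L[m]
    print(n,len(Q))
    for x0 in range(-110,111,10):
        k=Q[(Q[:,0]>=x0)&(Q[:,0]<x0+10)]
        k=k[k[:,2]>14]
        if len(k)>8:
            zz=np.sort(k[:,2])[:6]; print(x0,len(k),"zlow",zz[[0,3,5]].round(1),"y rng",np.percentile(k[:,1],[2,98]).round())
E
```

```text
s3 2826
-100 173 zlow [112.4 114.  114.3] y rng [-34.  31.]
-90 243 zlow [90.  91.3 91.4] y rng [-35.  32.]
-80 114 zlow [100.5 105.9 111.8] y rng [-35.  31.]
-70 72 zlow [102.6 105.7 105.9] y rng [-29.  28.]
-60 60 zlow [101.5 104.7 105.1] y rng [-28.  20.]
-50 368 zlow [101.4 104.7 105.7] y rng [-27.  26.]
-40 331 zlow [87.6 91.5 94.8] y rng [-35.  26.]
-30 184 zlow [79.2 94.6 97.4] y rng [-35.  29.]
-20 251 zlow [14.1 29.7 32.8] y rng [-36.   8.]
-10 135 zlow [26.6 30.2 32.7] y rng [-38.  -8.]
0 189 zlow [14.4 28.5 30.7] y rng [-38.  -8.]
10 119 zlow [29.1 37.9 44.2] y rng [-36.  -9.]
20 62 zlow [ 94.4  98.7 101.4] y rng [-35. -17.]
30 29 zlow [ 94.6 107.5 108.8] y rng [-33. -17.]
40 30 zlow [102.7 105.9 106.5] y rng [-27. -17.]
50 35 zlow [102.6 104.  104.7] y rng [-27.  18.]
60 107 zlow [100.9 104.5 104.8] y rng [-35.  22.]
70 162 zlow [90.1 91.1 91.6] y rng [-36.  24.]
80 89 zlow [ 92.1  95.7 100.9] y rng [-36.  26.]
90 22 zlow [115.8 121.6 130.6] y rng [-34.  28.]
w3 59068
-90 196 zlow [86.9 90.  90.3] y rng [31. 33.]
-80 5399 zlow [88.2 88.6 88.7] y rng [-11.  33.]
-70 1293 zlow [ 99.7 100.  100.1] y rng [19. 25.]
-60 2177 zlow [ 99.7 100.2 100.2] y rng [19. 25.]
-50 2537 zlow [ 99.5  99.7 100. ] y rng [16. 25.]
-40 2475 zlow [92.6 93.5 94. ] y rng [15. 32.]
-30 5378 zlow [93.2 93.3 93.5] y rng [15. 33.]
-20 5776 zlow [26.4 27.6 28.2] y rng [ 9. 33.]
-10 5294 zlow [23.7 24.  24.1] y rng [-2. 33.]
0 5418 zlow [23.4 23.9 23.9] y rng [-1. 33.]
10 5753 zlow [26.4 27.7 28.3] y rng [ 9. 33.]
20 5400 zlow [93.2 93.3 93.6] y rng [16. 33.]
30 1947 zlow [93.3 94.  94.5] y rng [16. 32.]
40 2116 zlow [ 99.4 100.  100. ] y rng [20. 25.]
50 2101 zlow [99.4 99.6 99.8] y rng [19. 26.]
60 1101 zlow [ 99.7  99.9 100. ] y rng [19. 26.]
70 4600 zlow [87.7 88.2 88.4] y rng [-12.  33.]
80 94 zlow [89.5 90.4 90.4] y rng [32. 33.]
```

Depth shows the fingertip underside 23.5 mm above the reported TCP, and the body 64 mm above the tip as specified. So the true tip z is the reported z + 23.5. I'll go back over the tab and come down behind it.

Call:
play_rows(commands=[[[-0.6, 0.02, -0.1, 0], [-1.2, 0.04, -0.1, 0], [-1.8, 0.06, -0.1, 0], [-2.4, 0.08, -0.1, 0], [-2.7, 0.08, -0.1, 0], [-2.7, 0.08, -0.1, 0], [-2.7, 0.08, 0.3, 0], [-2.7, 0.08, 0.6, 0], [-2.7, 0.08, 0.9, 0], [-2.7, 0.08, 0.9, 0]]], hand=0)

```text
time: 5.35
tool_pos: [494.2, -123.6, 13.1]
orientation: [[0.199, 0.98, -0.002], [0.98, -0.199, 0.001], [0.001, -0.002, -1.0]]
contact_force: [0.4, -0.0, 0.1]
grip_width: 0.5
```

```bash
python3 look.py w4
```

```text
5.35 [   1.96 -186.49   13.1 ] F slicer [0.35 0.04] 0.15
```

View pics/w4.png

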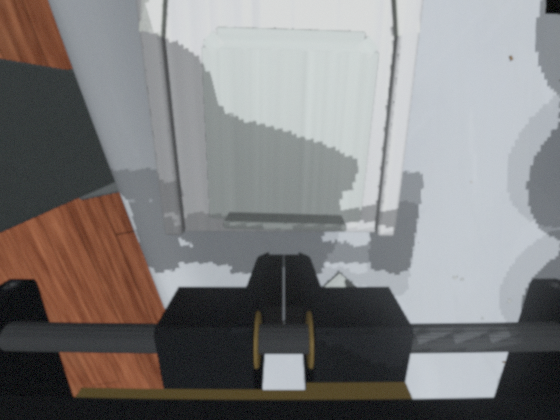

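The tips are now low behind the tab (225–345, row 218). Pushing again.

Call:
play_rows(commands=[[[0.3, 0, -0.03, 0], [0.6, 0, -0.03, 0], [0.8, 0, -0.03, 0], [1.0, -0.01, -0.03, 0], [1.3, -0.02, -0.03, 0], [1.6, -0.03, -0.03, 0], [1.9, -0.04, -0.03, 0], [2.2, -0.05, -0.03, 0], [2.5, -0.06, -0.03, 0], [2.7, -0.06, -0.03, 0]]], hand=0)

```text
time: 6.4
tool_pos: [507.1, -57.0, 15.2]
orientation: [[0.199, 0.98, -0.0], [0.98, -0.199, 0.0], [0.0, -0.0, -1.0]]
contact_force: [-0.9, -1.6, 1.5]
grip_width: 0.5
```

```bash
python3 look.py w5
```

```text
6.4 [   1.23 -118.63   15.17] F slicer [-0.52 -1.76] 1.47
```

View pics/w5.png

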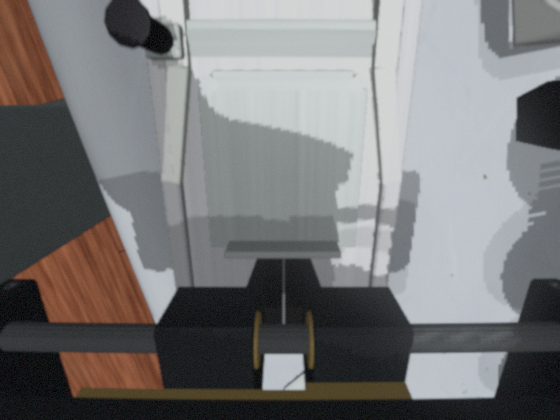

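The plate moved squarely and its front (row 75) is now at the guides just before the lip. I'll keep pushing, over the lip.

Call:
play_rows(commands=[[[0.2, 0, 0.02, 0], [0.4, -0.01, 0.02, 0], [0.6, -0.02, 0.02, 0], [0.85, -0.02, 0.02, 0], [1.1, -0.03, 0.02, 0], [1.35, -0.03, 0.02, 0], [1.6, -0.04, 0.02, 0], [1.85, -0.04, 0.02, 0], [2.1, -0.05, 0.02, 0], [2.4, -0.05, 0.02, 0]]], hand=0)

```text
time: 7.45
tool_pos: [517.7, 1.3, 14.7]
orientation: [[0.2, 0.98, -0.0], [0.98, -0.2, -0.0], [-0.0, -0.0, -1.0]]
contact_force: [-0.6, -1.7, -0.4]
grip_width: 0.3
```

```bash
python3 look.py w6
```

```text
7.45 [ 4.000e-02 -5.939e+01  1.472e+01] F slicer [-0.25 -1.82] -0.4
```

View pics/w6.png

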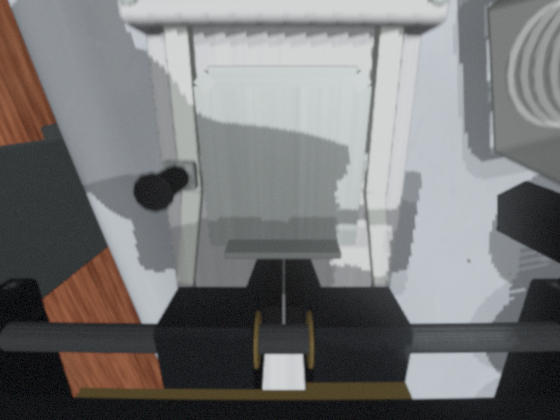

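Call:
play_rows(commands=[[[0.2, 0, 0.02, 0], [0.4, 0, 0.02, 0], [0.6, 0, 0.02, 0], [0.8, 0, 0.02, 0], [1.0, 0, 0.02, 0], [1.2, 0, 0.02, 0], [1.4, 0, 0.02, 0], [1.6, 0, 0.02, 0], [1.75, 0, 0.02, 0], [1.8, 0, 0.02, 0]]], hand=0)

```text
time: 8.5
tool_pos: [526.8, 45.8, 14.2]
orientation: [[0.199, 0.98, 0.0], [0.98, -0.199, 0.0], [0.0, -0.0, -1.0]]
contact_force: [0.1, -0.0, 0.3]
grip_width: -0.0
```

```bash
python3 look.py w7
```

```text
8.5 [  0.06 -13.97  14.15] F slicer [ 0.07 -0.03] 0.29
```

View pics/w7.png

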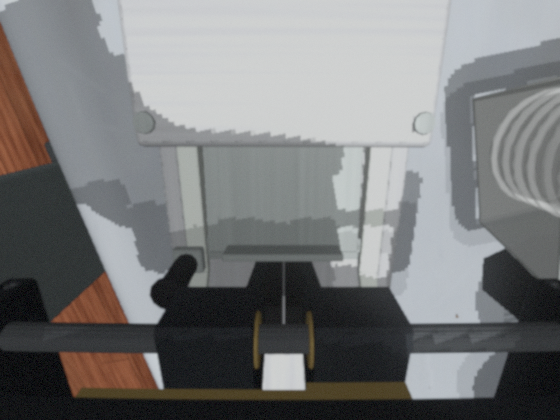

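The plate is under the bridge edge with its tab (225–342, row 252) just before the tips. Next I creep forward, feeling for the backstop.

Call:
play_rows(commands=[[[0.03, 0, 0.02, 0], [0.06, 0, 0.02, 0], [0.1, 0, 0.02, 0], [0.14, 0, 0.02, 0], [0.18, 0, 0.02, 0], [0.21, 0, 0.02, 0], [0.24, 0, 0.02, 0], [0.24, 0, 0.02, 0], [0.24, 0, 0.02, 0], [0.24, 0, 0.02, 0]]], hand=0)

```text
time: 9.55
tool_pos: [527.9, 51.1, 13.7]
orientation: [[0.199, 0.98, 0.0], [0.98, -0.199, 0.0], [0.0, 0.0, -1.0]]
contact_force: [-0.2, -0.0, -0.2]
grip_width: 0.4
```

```bash
python3 look.py w8; python3 - <<'E'
from px import *
s=load("w8");d=s["depth"]
K=s["K"];T=np.linalg.inv(s["view"])
for p in [(240,200),(285,220),(330,230),(240,248),(285,248),(330,248),(240,253),(330,253)]:
    z=d[p[1],p[0]];q=cv2.undistortPoints(np.array([[p]],float),K,np.array(s["dist"]))[0,0]
    w=(T@np.r_[q*z,z,1])[:3]; print(p,((w[:2]-St)@SR).round(1),w[2].round(1))
E
```

```text
9.55 [ 0.12 -8.53 13.74] F slicer [-0.23 -0.05] -0.23
(240, 200) [-22.4  28.6] 35.3
(285, 220) [ 0.8 17.8] 35.6
(330, 230) [24.7 12.2] 35.8
(240, 248) [-22.5   4.8] 42.3
(285, 248) [0.8 5.5] 43.8
(330, 248) [24.   5.1] 43.0
(240, 253) [-21.5   5.5] 49.5
(330, 253) [22.8  6. ] 50.4
```

View pics/w8.png

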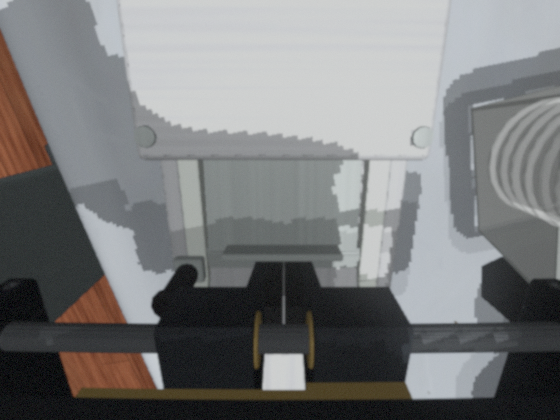

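The plate top is still at z≈35.5 and the tab top at ≈50, so the rear is still on the lip. Continue.

Call:
play_rows(commands=[[[0.02, 0, 0, 0], [0.04, 0, 0, 0], [0.06, 0, 0, 0], [0.08, 0, 0, 0], [0.1, 0, 0, 0], [0.12, 0, 0, 0], [0.12, 0, 0, 0], [0.12, 0, 0, 0], [0.12, 0, 0, 0], [0.12, 0, 0, 0]]], hand=0)

```text
time: 10.6
tool_pos: [528.5, 54.0, 13.7]
orientation: [[0.199, 0.98, 0.0], [0.98, -0.199, 0.0], [0.0, 0.0, -1.0]]
contact_force: [-0.2, -0.2, 0.0]
grip_width: 0.2
```

```bash
cat > dep.py <<'E'
import sys
from px import *
s=load(sys.argv[1]);d=s["depth"]
K=s["K"];T=np.linalg.inv(s["view"])
for p in [(240,200),(285,220),(330,230),(240,248),(330,248),(240,253),(330,253)]:
    z=d[p[1],p[0]];q=cv2.undistortPoints(np.array([[p]],float),K,np.array(s["dist"]))[0,0]
    w=(T@np.r_[q*z,z,1])[:3]; print(p,((w[:2]-St)@SR).round(1),w[2].round(1))
E
python3 look.py w9; python3 dep.py w9
```

```text
10.6 [ 0.13 -5.54 13.72] F slicer [-0.18 -0.25] 0.01
(240, 200) [-23.3  29.8] 29.3
(285, 220) [ 0.8 18.5] 29.5
(330, 230) [25.7 12.6] 29.6
(240, 248) [-22.4   8. ] 42.8
(330, 248) [24.1  7.7] 42.1
(240, 253) [-22.6   5.1] 42.7
(330, 253) [24.1  5.4] 43.3
```

The plate has dropped flat: its top is at z≈29.5 (30 expected) and the tab top at ≈43. I go on feeling for the stop.

Call:
play_rows(commands=[[[0.02, 0, 0, 0], [0.04, 0, 0, 0], [0.06, 0, 0, 0], [0.08, 0, 0, 0], [0.1, 0, 0, 0], [0.12, 0, 0, 0], [0.12, 0, 0, 0], [0.12, 0, 0, 0], [0.12, 0, 0, 0], [0.12, 0, 0, 0]]], hand=0)

```text
time: 11.65
tool_pos: [529.1, 57.0, 13.7]
orientation: [[0.199, 0.98, 0.0], [0.98, -0.199, 0.0], [0.0, -0.0, -1.0]]
contact_force: [-0.5, 0.8, -1.1]
grip_width: 0.8
```

Call:
play_rows(commands=[[[0.02, 0, 0, 0], [0.04, 0, 0, 0], [0.06, 0, 0, 0], [0.08, 0, 0, 0], [0.1, 0, 0, 0], [0.1, 0, 0, 0], [0.1, 0, 0, 0], [0.1, 0, 0, 0], [0.1, 0, 0, 0], [0.1, 0, 0, 0]]], hand=0)

```text
time: 12.65
tool_pos: [529.6, 59.4, 13.7]
orientation: [[0.199, 0.98, 0.0], [0.98, -0.199, 0.0], [0.0, -0.0, -1.0]]
contact_force: [-0.4, -1.2, 0.4]
grip_width: 0.4
```

Call:
play_rows(commands=[[[0.02, 0, 0, 0], [0.04, 0, 0, 0], [0.06, 0, 0, 0], [0.08, 0, 0, 0], [0.1, 0, 0, 0], [0.1, 0, 0, 0], [0.1, 0, 0, 0], [0.1, 0, 0, 0], [0.1, 0, 0, 0], [0.1, 0, 0, 0]]], hand=0)

```text
time: 13.65
tool_pos: [530.1, 61.9, 13.7]
orientation: [[0.199, 0.98, 0.0], [0.98, -0.199, 0.0], [0.0, 0.0, -1.0]]
contact_force: [-0.6, -0.2, 0.6]
grip_width: 0.4
```

Call:
play_rows(commands=[[[0.02, 0, 0, 0], [0.04, 0, 0, 0], [0.06, 0, 0, 0], [0.08, 0, 0, 0], [0.1, 0, 0, 0], [0.1, 0, 0, 0], [0.1, 0, 0, 0], [0.1, 0, 0, 0], [0.1, 0, 0, 0], [0.1, 0, 0, 0]]], hand=0)

```text
time: 14.65
tool_pos: [530.6, 64.3, 13.7]
orientation: [[0.199, 0.98, 0.0], [0.98, -0.199, 0.0], [0.0, 0.0, -1.0]]
contact_force: [0.7, 0.1, -0.0]
grip_width: 0.6
```

Call:
play_rows(commands=[[[0.02, 0, 0, 0], [0.04, 0, 0, 0], [0.06, 0, 0, 0], [0.08, 0, 0, 0], [0.1, 0, 0, 0], [0.1, 0, 0, 0], [0.1, 0, 0, 0], [0.1, 0, 0, 0], [0.1, 0, 0, 0], [0.1, 0, 0, 0]]], hand=0)

```text
time: 15.65
tool_pos: [531.1, 66.8, 13.7]
orientation: [[0.199, 0.98, 0.0], [0.98, -0.199, 0.0], [0.0, 0.0, -1.0]]
contact_force: [0.2, -0.1, 0.7]
grip_width: 0.8
```

```bash
python3 look.py w10; python3 dep.py w10
```

```text
15.65 [ 0.12  7.45 13.71] F slicer [ 0.19 -0.1 ] 0.74
(240, 200) [-23.3  42.7] 29.0
(285, 220) [ 0.8 31. ] 28.4
(330, 230) [25.7 25.5] 29.4
(240, 248) [-22.7  20.3] 41.2
(330, 248) [24.2 20.6] 41.9
(240, 253) [-22.4  18.6] 43.7
(330, 253) [24.  18.7] 43.8
```

View pics/w10.png

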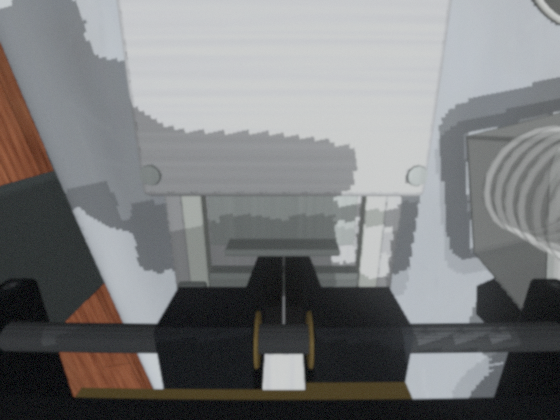

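The tab is moving with the tips (front face y≈20, flat). No stop felt yet.

Call:
play_rows(commands=[[[0.02, 0, 0, 0], [0.04, 0, 0, 0], [0.06, 0, 0, 0], [0.08, 0, 0, 0], [0.1, 0, 0, 0], [0.1, 0, 0, 0], [0.1, 0, 0, 0], [0.1, 0, 0, 0], [0.1, 0, 0, 0], [0.1, 0, 0, 0]]], hand=0)

```text
time: 16.7
tool_pos: [531.6, 69.3, 13.7]
orientation: [[0.199, 0.98, 0.0], [0.98, -0.199, 0.0], [0.0, -0.0, -1.0]]
contact_force: [-0.1, -0.8, -0.0]
grip_width: 0.4
```

Call:
play_rows(commands=[[[0.02, 0, 0, 0], [0.04, 0, 0, 0], [0.06, 0, 0, 0], [0.08, 0, 0, 0], [0.1, 0, 0, 0], [0.1, 0, 0, 0], [0.1, 0, 0, 0], [0.1, 0, 0, 0], [0.1, 0, 0, 0], [0.1, 0, 0, 0]]], hand=0)

```text
time: 17.7
tool_pos: [532.1, 71.7, 13.7]
orientation: [[0.199, 0.98, 0.0], [0.98, -0.199, 0.0], [0.0, -0.0, -1.0]]
contact_force: [-0.8, -0.9, 0.9]
grip_width: 0.6
```

Call:
play_rows(commands=[[[0.02, 0, 0, 0], [0.04, 0, 0, 0], [0.06, 0, 0, 0], [0.08, 0, 0, 0], [0.1, 0, 0, 0], [0.1, 0, 0, 0], [0.1, 0, 0, 0], [0.1, 0, 0, 0], [0.1, 0, 0, 0], [0.1, 0, 0, 0]]], hand=0)

```text
time: 18.7
tool_pos: [532.6, 74.2, 13.7]
orientation: [[0.199, 0.98, -0.0], [0.98, -0.199, 0.0], [0.0, -0.0, -1.0]]
contact_force: [-0.7, 0.2, 0.2]
grip_width: 0.4
```

Call:
play_rows(commands=[[[0.02, 0, 0, 0], [0.04, 0, 0, 0], [0.06, 0, 0, 0], [0.08, 0, 0, 0], [0.1, 0, 0, 0], [0.1, 0, 0, 0], [0.1, 0, 0, 0], [0.1, 0, 0, 0], [0.1, 0, 0, 0], [0.1, 0, 0, 0]]], hand=0)

```text
time: 19.7
tool_pos: [533.1, 76.6, 13.7]
orientation: [[0.199, 0.98, 0.0], [0.98, -0.199, 0.0], [0.0, -0.0, -1.0]]
contact_force: [0.6, -0.7, 1.0]
grip_width: 0.6
```

Call:
play_rows(commands=[[[0.02, 0, 0, 0], [0.04, 0, 0, 0], [0.06, 0, 0, 0], [0.08, 0, 0, 0], [0.1, 0, 0, 0], [0.1, 0, 0, 0], [0.1, 0, 0, 0], [0.1, 0, 0, 0], [0.1, 0, 0, 0], [0.1, 0, 0, 0]]], hand=0)

```text
time: 20.7
tool_pos: [533.6, 79.0, 13.7]
orientation: [[0.199, 0.98, 0.0], [0.98, -0.199, 0.0], [0.0, -0.0, -1.0]]
contact_force: [-0.8, 0.5, -0.2]
grip_width: 0.6
```

```bash
python3 look.py w11; python3 dep.py w11
```

```text
20.7 [ 0.12 19.97 13.71] F slicer [-0.91  0.32] -0.21
(240, 200) [-18.9  64.1] 58.3
(285, 220) [ 0.7 54.5] 57.5
(330, 230) [25.8 38. ] 29.3
(240, 248) [-22.6  33.1] 41.9
(330, 248) [24.1 33.4] 42.5
(240, 253) [-22.5  30.8] 43.1
(330, 253) [24.1 31. ] 43.4
```

View pics/w11.png

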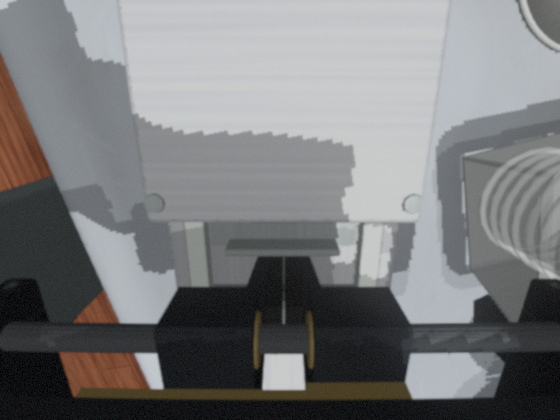

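The plate is still following: tab front y≈33, so its front is near 119. Contact must come soon.

Call:
play_rows(commands=[[[0.02, 0, 0, 0], [0.04, 0, 0, 0], [0.06, 0, 0, 0], [0.08, 0, 0, 0], [0.1, 0, 0, 0], [0.1, 0, 0, 0], [0.1, 0, 0, 0], [0.1, 0, 0, 0], [0.1, 0, 0, 0], [0.1, 0, 0, 0]]], hand=0)

```text
time: 21.75
tool_pos: [534.1, 81.5, 13.7]
orientation: [[0.199, 0.98, -0.0], [0.98, -0.199, 0.0], [0.0, -0.0, -1.0]]
contact_force: [-0.0, -0.9, -0.2]
grip_width: 0.4
```

Call:
play_rows(commands=[[[0.02, 0, 0, 0], [0.04, 0, 0, 0], [0.06, 0, 0, 0], [0.08, 0, 0, 0], [0.08, 0, 0, 0], [0.08, 0, 0, 0], [0.08, 0, 0, 0], [0.08, 0, 0, 0], [0.08, 0, 0, 0], [0.08, 0, 0, 0]]], hand=0)

```text
time: 22.75
tool_pos: [534.4, 83.1, 13.7]
orientation: [[0.2, 0.98, -0.0], [0.98, -0.2, -0.0], [-0.0, -0.0, -1.0]]
contact_force: [-0.4, -1.5, 0.8]
grip_width: 0.4
```

Call:
play_rows(commands=[[[0.02, 0, 0, 0], [0.04, 0, 0, 0], [0.06, 0, 0, 0], [0.06, 0, 0, 0], [0.06, 0, 0, 0], [0.06, 0, 0, 0], [0.06, 0, 0, 0], [0.06, 0, 0, 0], [0.06, 0, 0, 0], [0.06, 0, 0, 0]]], hand=0)

```text
time: 23.75
tool_pos: [534.5, 83.8, 13.7]
orientation: [[0.2, 0.98, -0.0], [0.98, -0.2, -0.001], [-0.001, -0.0, -1.0]]
contact_force: [-1.0, -5.3, 1.7]
grip_width: 0.7
```

Contact: 5.4 N. A bit more, to about 10 N.

Call:
play_rows(commands=[[[0.02, 0, 0, 0], [0.04, 0, 0, 0], [0.06, 0, 0, 0], [0.07, 0, 0, 0], [0.07, 0, 0, 0], [0.07, 0, 0, 0], [0.07, 0, 0, 0], [0.07, 0, 0, 0], [0.07, 0, 0, 0], [0.07, 0, 0, 0]]], hand=0)

```text
time: 24.75
tool_pos: [534.5, 84.2, 13.7]
orientation: [[0.201, 0.98, -0.001], [0.98, -0.201, -0.003], [-0.003, -0.0, -1.0]]
contact_force: [-1.6, -6.9, 1.8]
grip_width: 0.5
```

```bash
python3 look.py w12; python3 dep.py w12
```

```text
24.75 [1.000e-02 2.517e+01 1.372e+01] F slicer [-0.17 -7.12] 1.76
(240, 200) [-18.8  69.7] 59.0
(285, 220) [ 0.6 59.8] 57.3
(330, 230) [20.9 55.2] 58.0
(240, 248) [-22.7  38.3] 41.6
(330, 248) [24.2 38.1] 41.2
(240, 253) [-22.6  36.3] 43.3
(330, 253) [24.1 36. ] 42.9
```

Call:
play_rows(commands=[[[0.02, 0, 0, 0], [0.04, 0, 0, 0], [0.06, 0, 0, 0], [0.08, 0, 0, 0], [0.1, 0, 0, 0], [0.1, 0, 0, 0], [0.1, 0, 0, 0], [0.1, 0, 0, 0], [0.1, 0, 0, 0], [0.1, 0, 0, 0]]], hand=0)

```text
time: 25.8
tool_pos: [534.6, 84.8, 13.7]
orientation: [[0.203, 0.979, -0.002], [0.979, -0.203, -0.005], [-0.005, -0.001, -1.0]]
contact_force: [-2.5, -10.9, 3.1]
grip_width: 0.6
```

11.2 N, firm. Now back off, then up.

Call:
play_rows(commands=[[[-0.15, 0, 0, 0], [-0.3, 0, 0, 0], [-0.6, 0, 0, 0], [-0.9, 0, 0, 0], [-1.2, 0, -0.3, 0], [-1.3, 0, -0.8, 0], [-1.3, 0, -1.4, 0], [-1.3, 0, -2.0, 0], [-1.3, 0, -2.2, 0], [-1.3, 0, -2.2, 0]]], hand=0)

```text
time: 26.8
tool_pos: [529.9, 57.3, 69.9]
orientation: [[0.199, 0.98, 0.002], [0.98, -0.199, 0.001], [0.001, 0.002, -1.0]]
contact_force: [-0.0, 0.2, -0.2]
grip_width: 0.3
```

```bash
python3 look.py w13; python3 - <<'E'
from rig import *
from h import *
o=get_obs();print(o["joint_pos"].round(2));cmd(o,[(S(-92,-10,68),-11.5),(S(-92,-10,28),-11.5)])
E
```

```text
26.8 [ 0.83 -2.07 69.92] F slicer [-0.06  0.2 ] -0.21
[-0.32  0.81  0.21  1.97 -0.4   0.39 -0.  ]
[-0.31, -3.69, 0.04, 0.0]
[-0.31, -3.69, 1.64, 0.0]
```

View pics/w13.png

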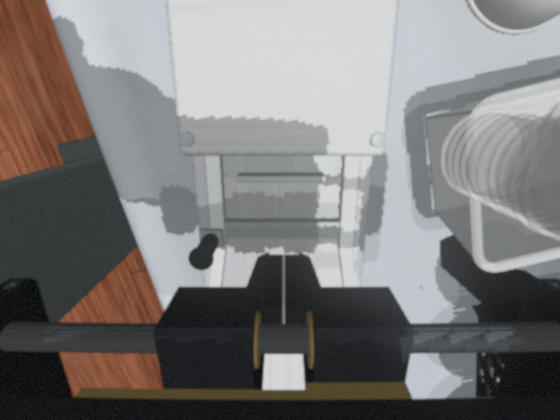

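The plate lies in the pocket with its tab at row 177, and the knob cap is at (201,257). Next I check the knob position, then move outside it.

```bash
python3 - <<'E'
from px import *
s=load("w13")
print("cap",PL(s,[(201,257)],73),"base",PL(s,[(211,236)],43),"tab top",PL(s,[(240,176),(322,176)],44))
E
```

```text
cap [[-50.2  -7.2]] base [[-50.7  -6.2]] tab top [[-28.   37.4]
 [ 26.3  37.4]]
```

Call:
play_rows(commands=[[[-0.05, -0.8, 0, 0], [-0.15, -1.6, 0, 0], [-0.25, -2.4, 0, 0], [-0.3, -3.1, 0, 0], [-0.3, -3.6, 0, 0], [-0.3, -3.7, 0.3, 0], [-0.3, -3.7, 0.8, 0], [-0.3, -3.7, 1.3, 0], [-0.3, -3.7, 1.6, 0], [-0.3, -3.7, 1.6, 0]]], hand=0)

```text
time: 27.85
tool_pos: [436.8, 68.0, 27.4]
orientation: [[0.2, 0.98, -0.002], [0.98, -0.2, -0.0], [-0.0, -0.002, -1.0]]
contact_force: [-0.3, -0.2, 0.1]
grip_width: 0.5
```

```bash
python3 look.py w14; python3 - <<'E'
from rig import *
from h import *
s=snapshot("scene"); pickle.dump(s,open("s14.pkl","wb"))
cv2.imwrite("pics/s14.png",cv2.resize(s["img"][150:270,150:310,::-1],None,fx=5,fy=5,interpolation=cv2.INTER_CUBIC))
E
```

```text
27.85 [-92.5  -10.11  27.43] F slicer [-0.27 -0.29] 0.11
```

View pics/w14.png

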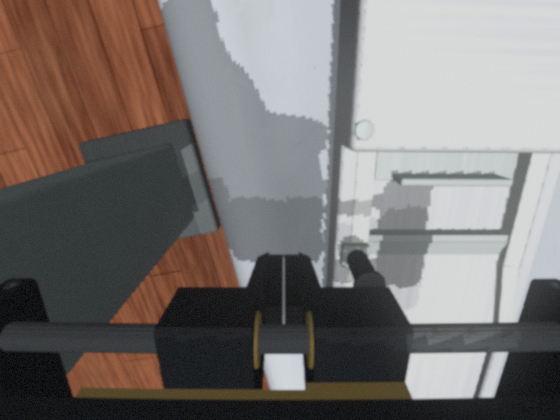

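View pics/s14.png

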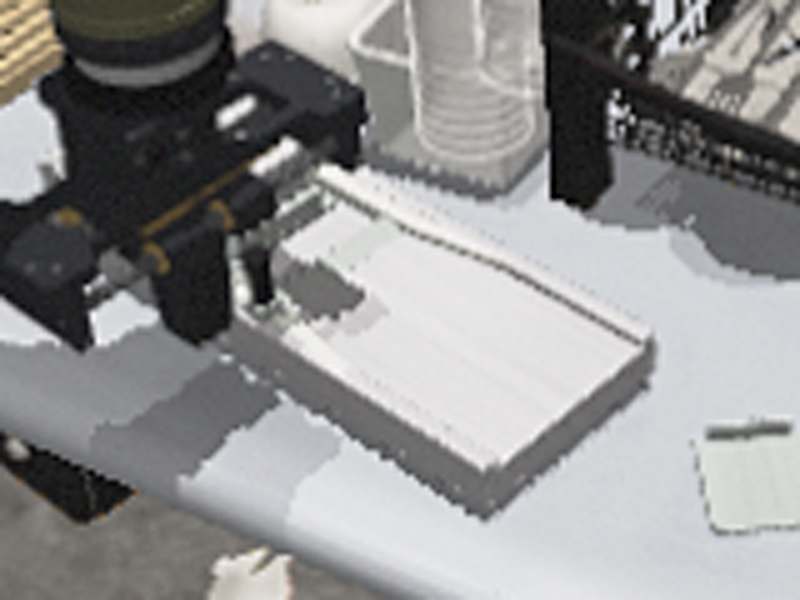

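The tips stand outside the knob with the plate's tab ahead. Push the knob along +x.

Call:
play_rows(commands=[[[0.03, 0.2, 0, 0], [0.05, 0.4, 0, 0], [0.05, 0.6, 0, 0], [0.05, 0.75, 0, 0], [0.05, 0.9, 0, 0], [0.05, 1.05, 0, 0], [0.05, 1.2, 0, 0], [0.05, 1.3, 0, 0], [0.05, 1.4, 0, 0], [0.05, 1.4, 0, 0]]], hand=0)

```text
time: 28.95
tool_pos: [472.2, 62.4, 28.7]
orientation: [[0.2, 0.98, 0.001], [0.98, -0.2, -0.0], [0.0, 0.001, -1.0]]
contact_force: [-1.5, 0.6, 1.1]
grip_width: 0.7
```

```bash
python3 look.py w15
```

```text
28.95 [-56.72  -8.63  28.7 ] F slicer [-1.6   0.24] 1.15
```

View pics/w15.png

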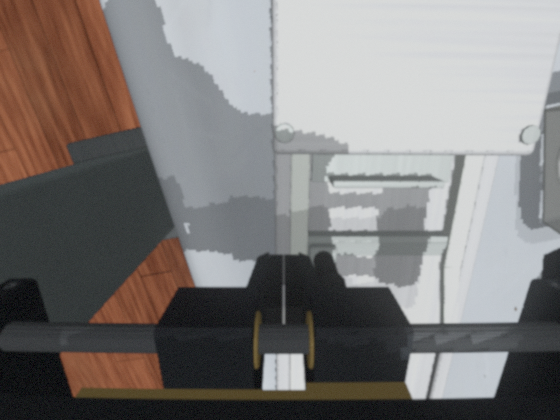

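Call:
play_rows(commands=[[[0, 0.05, 0, 0], [0, 0.1, 0, 0], [0, 0.15, 0, 0], [0, 0.2, 0, 0], [0, 0.22, 0, 0], [0, 0.24, 0, 0], [0, 0.24, 0, 0], [0, 0.24, 0, 0], [0, 0.24, 0, 0], [0, 0.24, 0, 0]]], hand=0)

```text
time: 30.0
tool_pos: [477.5, 61.2, 28.7]
orientation: [[0.2, 0.98, 0.0], [0.98, -0.2, -0.0], [0.0, 0.0, -1.0]]
contact_force: [-1.2, 1.5, 0.8]
grip_width: 0.5
```

Call:
play_rows(commands=[[[0, 0.04, 0, 0], [0, 0.08, 0, 0], [0, 0.12, 0, 0], [0, 0.14, 0, 0], [0, 0.16, 0, 0], [0, 0.16, 0, 0], [0, 0.16, 0, 0], [0, 0.16, 0, 0], [0, 0.16, 0, 0], [0, 0.16, 0, 0]]], hand=0)

```text
time: 31.0
tool_pos: [481.5, 60.4, 28.7]
orientation: [[0.2, 0.98, 0.0], [0.98, -0.2, 0.0], [0.0, 0.0, -1.0]]
contact_force: [-1.8, 1.0, 1.1]
grip_width: 0.4
```

Call:
play_rows(commands=[[[0, 0.04, 0, 0], [0, 0.08, 0, 0], [0, 0.12, 0, 0], [0, 0.14, 0, 0], [0, 0.16, 0, 0], [0, 0.16, 0, 0], [0, 0.16, 0, 0], [0, 0.16, 0, 0], [0, 0.16, 0, 0], [0, 0.16, 0, 0]]], hand=0)

```text
time: 32.0
tool_pos: [482.1, 60.2, 28.6]
orientation: [[0.199, 0.98, -0.006], [0.98, -0.199, 0.001], [-0.0, -0.006, -1.0]]
contact_force: [-7.3, 1.8, 5.2]
grip_width: 0.2
```

```bash
python3 look.py w16
```

```text
32.0 [-46.59  -8.73  28.59] F slicer [-7.47  0.36] 5.24
```

View pics/w16.png

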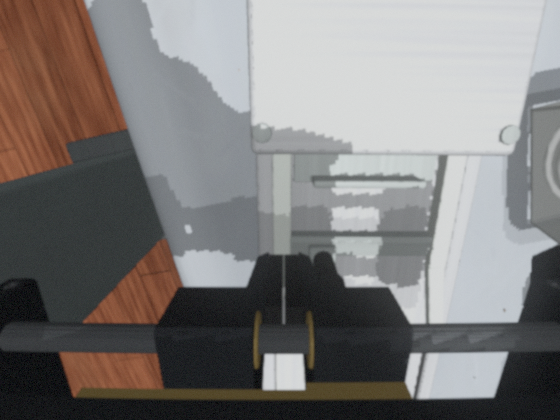

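End stop felt: 7.5 N and the tool stopped. Now let go and rise clear.

Call:
play_rows(commands=[[[0, -0.2, 0, 0], [0, -0.5, 0, 0], [0, -1.0, 0, 0], [0, -1.5, 0, 0], [0, -2.0, -0.6, 0], [-0.5, -2.0, -1.6, 0], [-1.5, -2.0, -2.8, 0], [-2.5, -2.0, -4.0, 0], [-3.0, -2.0, -5.0, 0], [-3.0, -2.0, -5.0, 0]]], hand=0)

```text
time: 33.05
tool_pos: [423.4, -6.3, 156.3]
orientation: [[0.204, 0.979, 0.007], [0.979, -0.204, -0.001], [0.0, 0.008, -1.0]]
contact_force: [0.2, 0.6, -0.2]
grip_width: 0.1
```

```bash
python3 look.py w17; python3 - <<'E'
from rig import *
from px import *
s=snapshot("scene"); a=cv2.resize(s["img"][150:270,150:310,::-1],None,fx=5,fy=5,interpolation=cv2.INTER_CUBIC)
cv2.imwrite("pics/s17.png",a)
E
```

```text
33.05 [-90.9  -85.65 156.25] F slicer [0.06 0.64] -0.18
```

View pics/w17.png

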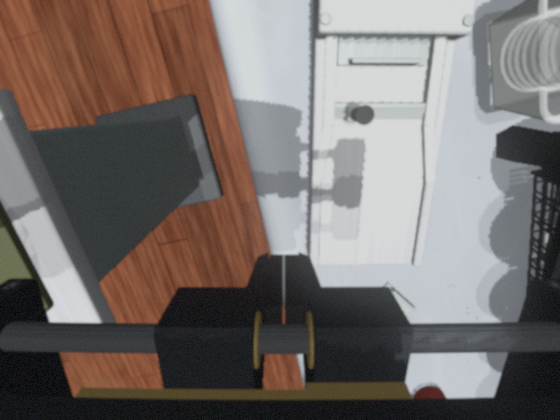

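View pics/s17.png

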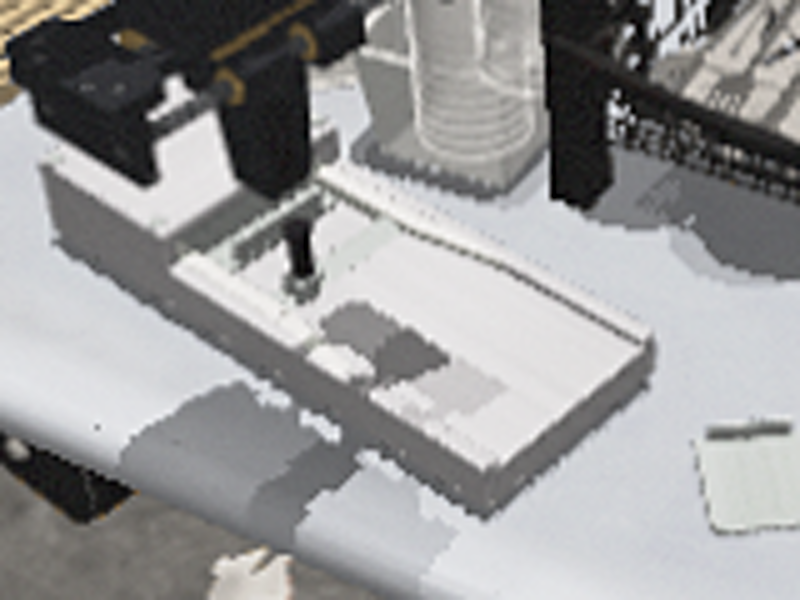

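```bash
python3 - <<'E'
from rig import *
from px import *
s=load("w17")
print("cap",PL(s,[(364,114)],73),"tab top",PL(s,[(350,61),(420,61)],44))
d=s["depth"];T=np.linalg.inv(s["view"])
for p in [(365,50),(400,50),(380,59),(380,61),(380,63)]:
    z=d[p[1],p[0]];q=cv2.undistortPoints(np.array([[p]],float),s["K"],np.array(s["dist"]))[0,0]
    w=(T@np.r_[q*z,z,1])[:3]; print(p,((w[:2]-St)@SR).round(1),w[2].round(1))
print(get_obs()["time"], get_obs()["joint_velocities"].round(3)); job_done()
E
```

```text
cap [[-25.2  -8.2]] tab top [[-32.8  34.7]
 [ 27.6  35. ]]
(365, 50) [-17.3  45.4] 31.2
(400, 50) [14.3 45.8] 29.9
(380, 59) [-6.8 36.5] 42.9
(380, 61) [-6.8 34.9] 43.3
(380, 63) [-6.7 33.3] 43.4
33.15 [-0.009  0.033 -0.025  0.007 -0.002  0.005  0.   ]
the job is handed in; nothing more can be done
```

The plate is down flat in the pocket and pressed on the backstop, the lock is fully across behind it, and I handed the job in at about 33 s.

- **Push:** I pushed the larger plate by its tab, over the lip and into the pocket. I first felt the backstop with the front edge at about slicer y=121 mm and pressed on to 11 N, the highest reading. Forces were read about once a second.
- **Lock:** I pushed the knob across to its end stop, felt at 7.5 N, then backed off and raised the arm clear.
- **Last checks:** The plate top measured z≈30–31 mm and the tab top ≈43 mm, so the plate is down. Its rear face is at about y=33 mm, so it slid back 1–2 mm when I let go. The knob is at x≈-25 mm; -24 is expected for fully across. The force reading was near zero with the arm clear.
- **Bystanders:** I kept the arm clear of the shaker, jar, spout and bowl and felt no unexpected contact. I took no final picture of them to confirm.

**What disagreed:**
- **Fingertip height:** The real fingertips sit about 23.5 mm above the reported TCP. My first push therefore passed over the plate without touching it; I corrected for this using the depth images.
- **Knob position:** The knob first measured 3–4 mm from its listed open position. That fits "within a few mm", but it could also be calibration error.

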